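Move a biscuit-fired tile from drying rack to kiln setter with a lifter

TASK

Pick up the flat lifter by its handle, slide its blade under the clay tile on the drying rack, and carry the tile on the blade to the kiln setter. Set it down gently so that it lies flat and square in the setter's pocket, draw the blade out from under it, and lay the lifter flat on the bare table, clear of rack and setter. Never touch the tile with the gripper, do not drop it, and leave the flask, cups and bowl where they are.

Things in the scene. Friction and masses are not known exactly. Their poses are not given: they have to be found in the camera images.
- tile: Flat terracotta tile with a low round relief on top (3 mm), loose, about 0.3 kg. 120 mm along its x, 130 mm along its y, 10 mm thick. Origin at the centre of its underside, z up. At the start it lies on the two slats of the rack, its x roughly along the rack's x.
- lifter: Loose hand lifter, 0.25 kg. Flat dark steel blade 70 mm wide, 4 mm thick, x from -10 to +130 mm (its free front edge). Above the blade's rear, on a tang (x -12 to +12, 10 mm wide), a wooden bar handle along x: x -60 to +35, 22 mm wide, 38 to 62 mm above the underside. Origin on the underside, below the grip; x along the blade, z up. Starts flat on the table.
- lifter_grip (a point): Middle of the lifter's handle at the tang, 50 mm above the blade's underside; grip here from above across the handle's 22 mm width (along the lifter's y).
- rack: Low fixed metal drying rack, 150 (x) by 160 mm (y). Origin at the centre of its underside. 6 mm base plate; two slats along x, at y 45 to 70 mm either side, tops 20 mm above the table, carry the tile. The channel between them (90 mm wide, 14 mm high under the tile) is open at both ends; the blade goes in along +x from the -x end.
- setter: Pale fixed kiln setter, 148 (x) by 160 mm (y). Origin under its centre. 6 mm base plate; the tile rests on two ledges (y 45 mm and outward), tops at 22 mm. Rim round a pocket 128 (x) by 138 mm (y): upright to 30 mm, flared out to 37 mm. It is broken only at the -x end by the 90 mm wide open gap between the ledges, from which the blade is drawn out along -x.
- setter_seat (a point): Centre of the setter's pocket at the height of the ledges (22 mm above the table): the tile's origin lies here when it is seated, its x along the setter's x.
- flask: Grey ceramic flask, 130 mm tall, 90 mm across, loose bystander. Origin at the centre of its underside.
- cups: Two stacked clay cups in one piece, 81 mm tall, 72 mm across, loose bystander. Origin at the centre of its underside.
- bowl: Small clay bowl, 55 mm tall, 80 mm across, loose bystander. Origin at the centre of its underside.
There are look-alikes about, which are no part of the job. What is shaped like the setter but pink is not meant. What is shaped like the lifter but turquoise is not meant.

How it is judged:
On the way:
1. the tile is lifted off the rack on the lifter's blade (contact force between tile and lifter above 0.8 N and contact force between tile and rack below 0.05 N and z of tile in the frame of rack above 0.028 m), for 0.3 s.
At the end, for the whole second after the job is handed in: Tile at rest in the setter pocket: within 6 mm of the seat along x and y, 3 mm in height, square within 0.09 rad, level within 0.035 rad. Lifter at rest flat on the table (underside under 4 mm high, tilt under 0.03 rad), touching neither tile, setter nor rack (x of tile in the frame of setter_seat between -0.006 and 0.006 m and y of tile in the frame of setter_seat between -0.006 and 0.006 m and z of tile in the frame of setter_seat between -0.003 and 0.003 m and angle between the x axis of tile and the x axis of setter, either way round below 0.09 rad and angle between tile's own z axis and vertical below 0.035 rad and linear speed of each of tile, lifter below 0.02 m/s and height (world z) of lifter below 0.004 m and angle between lifter's own z axis and vertical below 0.03 rad and contact force between lifter and tile below 0.05 N and contact force between lifter and setter below 0.05 N and contact force between lifter and rack below 0.05 N).
It fails at once if the gripper's fingers or the arm touch the tile (contact force between any of the fingers, the arm and tile above 0.3 N).
It fails at once if the tile is dropped or pressed hard into the setter (over 25 N) (contact force between tile and setter above 25 N).
It fails at once if the tile falls below the rack's and setter's bearing height or tips steeply (over 0.5 rad) (height (world z) of tile below 0.013 m or angle between tile's own z axis and vertical above 0.5 rad).
It fails at once if a bystander (flask, cups, bowl) is shifted by over 20 mm or tipped (distance of any of flask, cups, bowl from where it was at the start of the episode above 0.02 m or angle between any of flask, cups, bowl's own z axis and vertical above 0.3 rad).
It also fails if it takes over 72 s, if anything falls off the work surface, if the arm or the gripper's body presses on something with over 40 N, if the wrist force passes 120 N, or if a joint passes its speed limit or range.

ROBOT

A 7-joint arm with a two-finger parallel gripper is mounted at the origin on the work surface. World frame = base frame: x ahead of the robot, y to its left, z up, the work surface at z = 0. Lengths are in m, angles in rad, forces in N, time in s.
With the tool pointing down it reaches from about 0.425 to 0.925 m from the base axis. Payload 6.8 kg.
Tool frame: the origin (TCP) lies on the centre line of the jaws, within the pads' length; the fingertips stand 14 mm ahead of it and the grasp point (between the pads) lies 5 mm behind it (robot.nose_length is the distance from the TCP to the fingertips, in m); z points along the fingers, y is the line along which they close (so a half turn about z gives the same grasp; the last joint's range is limited). The gripper opens to 85 mm and grips with 20 to 120 N. Pads are 22 mm wide; open, the fingers measure 114 mm over their backs; the gripper's body (76 mm by 85 mm) begins 54 mm behind the grasp point. The pads swing forward as they close: fully open they stand 13 mm farther back than shut.
Start: joints at [1.077, 0.477, 0.022, 1.555, -0.011, 1.109, -0.083], TCP at [0.254, -0.625, 0.245] pointing down, gripper open.
Joint ranges: [-2.96, 2.96], [-0.34, 2.1], [-1.41, 1.46], [0.24, 2.44], [-1.37, 4.51], [0.17, 1.92], [-2.96, 2.96]. Speed limits (rad/s): [2.39, 2.39, 3.14, 3.14, 3.14, 3.14, 3.14].

INTERFACE

Orientations are given as a rotation vector (axis times angle).
In Python, from plant import robot gives the robot as it stands.
- The arm moves only by the shell command python3 -m pendant 'ROWS' [FORCE]. ROWS is text: rows parted by semicolons, each of 5 numbers parted by spaces: the opening, from -1 (shut) to 1 (fully open), then the shift along the tool's x, y, z scaled (see below), then the turn about the tool's z scaled (see below). A call has 1 to 12 rows; each row is the pose to reach, as a shift and turn from the pose commanded when the call began, along the tool's axes at that moment; what a row does not reach only later rows make up. The controller multiplies each number of a shift by 1 m and each number of a turn by 90 degrees. A row lasts 1/10 s, in which the tool goes at most 50 mm and 8.59 degrees, less where a joint would pass 70% of its speed; a pose out of reach is approached as far as the arm can. A call with a number of a shift or a turn outside -1 to 1 is refused whole. A call with a gripper value outside its range is refused whole. The fingers move at their own pace and stop on an object; FORCE is the grip in N (left out, the last holds). Time passes only in rows, so rows that repeat a pose let the fingers close. It gives the time, the measured TCP pose, the force, the opening and the grip force at its end, in the units of the state.
- robot.get_obs(): the state, without advancing time (a new reading comes with each control period).
- robot.camera(name): name is "scene" or "side" or "wrist"; returns (picture, depth): 400x640x3 uint8, red, green, blue; 400x640 float32, m along the optical axis (not along the pixel's ray), 0 where there is no reading.
- robot.camera_model(name): a dict with "mtx" (3x3 intrinsics, pixels), "k1" (the pictures are not rectified: a ray, as slopes to the right and down, at radius r is drawn at 1 + k1 r^2 times it, then the intrinsics apply), "position" and "rotation" of the camera in the world. Camera axes: x right, y up, looking along -z (the intrinsics and any distortion apply to the point x, -y, -z); pixel columns grow to the right and rows downward; lengths in m; the calibration is good to about 2 mm. A picture is of the moment at which its call begins: read the wrist's pose just before it. camera_model takes no time and is no camera call; for the wrist camera it gives the pose at the moment of the call.
- robot.finish_job(): hands the job in; it is judged then, once.
The state is a dict: "clock": time; "joint_positions": joint angles; "joint_velocities": joint speeds; "joint_torque": joint torques, N m; "tcp_pos": TCP position; "ee_rot": TCP orientation; "wrist_force": force on the tool from outside, world axes, zero at the start; "wrist_torque": the same for the moment, N m; "opening": finger opening in m; "finger_force": force on a finger pad.
Only numpy, scipy, OpenCV 4.12 (cv2) and the standard library are available. Lean on these libraries where they do the work, as an engineer would, in place of code of your own. Each camera call takes 0.05 s, during which the arm holds its last target. There are 200 camera calls.

## Working session

There is one attempt and no reset: what is moved stays moved. The work goes in short steps, Python scripts to look and compute and a shell command to move; the robot and the scene stay as the last step left them, time stands still between calls to the robot, and variables do not carry over. Pictures are saved under pics/ and viewed, at most 10 in all, crops included, and the job is handed in when it is done.

```bash
mkdir -p pics; ls; python3 - <<'E'
from plant import robot
import cv2,numpy as np
o=robot.get_obs(); print(o['clock'],o['tcp_pos'],o['ee_rot'],o['opening'])
for n in ['scene','side']:
    im,d=robot.camera(n); np.savez('%s0.npz'%n,im=im,d=d)
    cv2.imwrite('pics/%s0.png'%n,im[:,:,::-1]); m=robot.camera_model(n); print(n,m)
E
```

```text
pics
0.0 [ 0.25379539 -0.62486223  0.24431424] [-3.08157132e+00 -6.01966700e-01  7.57143655e-04] 0.08536537281172617
scene {'mtx': array([[427.60593765,   0.        , 318.54920659],
       [  0.        , 427.60593765, 194.35283213],
       [  0.        ,   0.        ,   1.        ]]), 'k1': 0.02715672543489148, 'position': array([1.31362668, 0.37020328, 0.77285789]), 'rotation': array([0.56665699, 0.95146239, 1.92981788])}
side {'mtx': array([[512.45983977,   0.        , 321.44339042],
       [  0.        , 512.45983977, 197.93220633],
       [  0.        ,   0.        ,   1.        ]]), 'k1': -0.07413202693613938, 'position': array([ 0.16422972, -1.55107365,  1.01726683]), 'rotation': array([ 0.99662056, -0.11075684, -0.20586832])}
```

View pics/scene0.png

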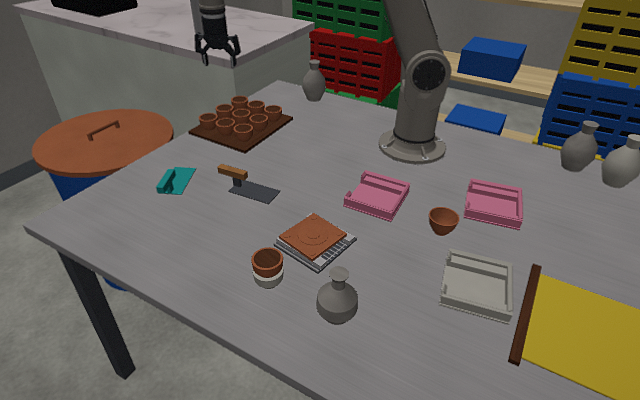

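View pics/side0.png

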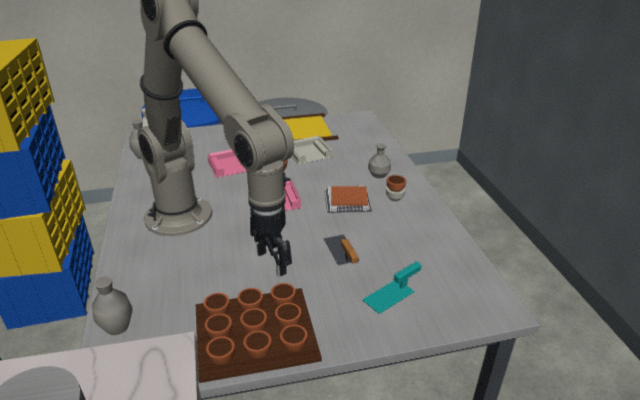

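In the scene picture the lifter handle is at (233,175) with its blade at (257,191). The tile on the rack is at (314,237) and the pale setter at (478,283). The flask is at (338,298), the cups at (267,266) and the bowl at (443,221). The side view shows the lifter at (343,250), the tile at (349,197) and the setter at (310,150).

```bash
cat > h.py <<'E'
import numpy as np,cv2
from scipy.spatial.transform import Rotation as R
def cloud(d,m):
    K=m['mtx'];h,w=d.shape
    v,u=np.mgrid[:h,:w]
    a=(u-K[0,2])/K[0,0]; b=(v-K[1,2])/K[1,1]
    x,y=a.copy(),b.copy()
    for _ in range(6):
        s=1+m['k1']*(x*x+y*y); x,y=a/s,b/s
    c=np.stack([x*d,-y*d,-d],-1)
    P=c@R.from_rotvec(m['rotation']).as_matrix().T+m['position']
    P[d<=0]=np.nan
    return P
def rect(Q):
    r=cv2.minAreaRect((Q[:,:2]*1000).astype(np.float32)); b=cv2.boxPoints(r)
    e=b[1]-b[0]; f=b[2]-b[1]
    return np.round(r[0],1),'sides %.1f@%.1f %.1f@%.1f'%(np.hypot(*e),np.degrees(np.arctan2(e[1],e[0])),np.hypot(*f),np.degrees(np.arctan2(f[1],f[0]))), len(Q)
def big(mask):
    n,l,s,_=cv2.connectedComponentsWithStats(mask.astype(np.uint8))
    return l==1+np.argmax(s[1:,4]) if n>1 else mask
E
cat > m1.py <<'E'
from h import *
from plant import robot
rois={'scene':dict(handle=(210,155,255,195),blade=(220,170,290,210),tile=(265,205,365,275),setter=(430,240,525,325),cups=(245,240,290,290),flask=(310,260,365,330),bowl=(422,200,465,242)),
'side':dict(handle=(335,230,365,270),blade=(318,228,360,270),tile=(318,178,378,218),setter=(285,130,335,168),cups=(382,170,412,205),flask=(362,140,396,182))}
zr=dict(handle=(.052,.07),blade=(-.004,.012),tile=(.022,.04),setter=(.03,.045),cups=(.02,.1),flask=(.02,.15),bowl=(.02,.07))
for n in ['scene','side']:
    D=np.load(n+'0.npz'); im=D['im'];P=cloud(D['d'],robot.camera_model(n)); hsv=cv2.cvtColor(im,cv2.COLOR_RGB2HSV)
    H,S,V=[hsv[:,:,i].astype(int) for i in range(3)]
    print(n,'table z',np.nanmedian(P[300:330,200:240,2]) if n=='scene' else np.nanmedian(P[280:290,440:460,2]))
    for k,(x0,y0,x1,y1) in rois[n].items():
        M=np.zeros(H.shape,bool);M[y0:y1,x0:x1]=1
        z=P[:,:,2]
        c={'handle':(S>110)&(H<25),'blade':(V<95)&(S<110),'tile':(S>110)&(H<25),'setter':(S<60)&(V>100)}.get(k,V>0)
        mk=M&c&np.isfinite(z)
        if k=='blade' or k=='tile': mk=big(mk)
        q=P[mk]; q=q[(q[:,2]>zr[k][0])&(q[:,2]<zr[k][1])]
        if len(q)<5: print(k,len(q));continue
        print(k,rect(q),'z pct',np.round(np.percentile(q[:,2],[5,50,95])*1000,1))
E
python3 m1.py
```

```text
scene table z -0.00010546154044444034
handle (array([ 518.5, -381. ]), 'sides 93.5@-84.4 26.7@5.6', 183) z pct [52.8 59.8 62.9]
blade (array([ 509.2, -325.8]), 'sides 171.6@-83.5 79.8@6.5', 679) z pct [-0.3  2.8  5.8]
tile (array([610.1, -44.6]), 'sides 134.6@-13.5 122.0@76.5', 1683) z pct [26.1 29.5 32.3]
setter (array([545.1, 357.7]), 'sides 147.6@-79.4 160.8@10.6', 620) z pct [30.4 33.5 37.3]
cups (array([740.1, -82.8]), 'sides 70.6@-63.7 159.0@26.3', 1111) z pct [26.  78.  82.1]
flask (array([737. ,  85.8]), 'sides 87.2@-54.8 192.0@35.2', 1712) z pct [ 33.8  71.1 129.5]
bowl (array([392.7, 226.6]), 'sides 74.6@-71.2 79.4@18.8', 579) z pct [22.9 40.8 54.1]
side table z -0.00159952608651448
handle (array([ 513.1, -384.7]), 'sides 98.0@-85.3 19.9@4.7', 153) z pct [53.7 60.5 64.2]
blade (array([ 502.3, -313.5]), 'sides 144.0@-88.8 67.8@1.2', 400) z pct [-0.7  3.6  7.6]
tile (array([607.4, -51.9]), 'sides 125.1@-13.5 120.6@76.5', 633) z pct [25.  30.3 34.7]
setter (array([508.9, 341.2]), 'sides 170.7@-69.1 242.4@20.9', 93) z pct [30.6 33.8 39.3]
cups (array([772.3,  -9.6]), 'sides 188.3@-87.0 71.5@3.0', 447) z pct [25.2 64.1 83. ]
flask (array([755.1,  30.8]), 'sides 85.9@-12.5 215.7@77.5', 536) z pct [ 30.3  70.2 126. ]
```

```bash
python3 - <<'E'
import numpy as np,cv2
im=np.load('scene0.npz')['im'][:,:,::-1]
a=cv2.resize(im[200:280,260:360],(500,400),interpolation=3);b=cv2.resize(im[240:325,430:530],(300*1,255),interpolation=3)
b=cv2.resize(b,(300,400)) if 0 else cv2.copyMakeBorder(b,0,145,0,0,cv2.BORDER_CONSTANT)
cv2.imwrite('pics/crop.png',np.hstack([a,b]))
E
```

```text
(no output)
```

View pics/crop.png

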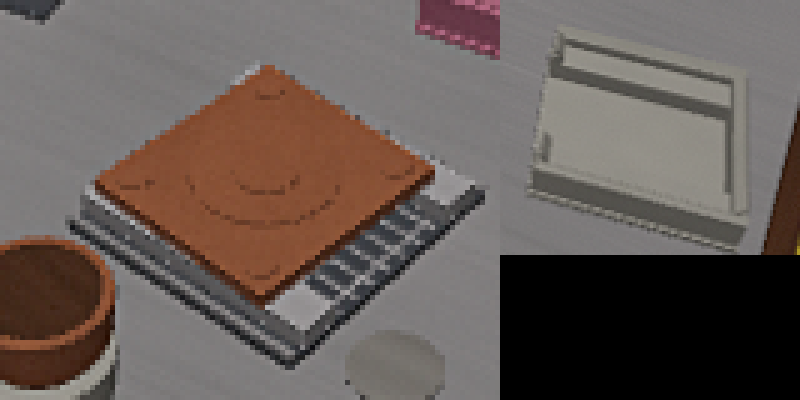

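The setter's gap faces image left, which is -y, so its x axis is at about 100.6°. The rack's x is at about 76.5° with the spare rack length at +x. I'll move above the lifter and look with the wrist camera.

```bash
python3 -m pendant '1 .337 -.137 0 -.815;1 .337 -.137 0 -.815;1 .337 -.137 0 -.815;1 .337 -.137 0 -.815;1 .337 -.137 0 -.815;1 .337 -.137 0 -.815;1 .337 -.137 0 -.815;1 .337 -.137 0 -.815;1 .337 -.137 0 -.815;1 .337 -.137 0 -.815;1 .337 -.137 0 -.815;1 .337 -.137 0 -.815'
cat > look.py <<'E'
import sys
from h import *
from plant import robot
o=robot.get_obs(); m=robot.camera_model('wrist'); im,d=robot.camera('wrist')
np.savez('w_%s.npz'%sys.argv[1],im=im,d=d,**m); cv2.imwrite('pics/w_%s.png'%sys.argv[1],im[:,:,::-1])
M=R.from_rotvec(o['ee_rot']).as_matrix()
print(o['clock'],o['tcp_pos'].round(4),'tool x yaw',np.degrees(np.arctan2(M[1,0],M[0,0])).round(2),'z',M[:,2].round(3),m['position'].round(3))
P=cloud(d,m);hsv=cv2.cvtColor(im,cv2.COLOR_RGB2HSV);H,S,V=[hsv[:,:,i].astype(int) for i in range(3)];z=P[:,:,2]
E
cat > l1.py <<'E'
import sys; sys.argv=['','1']
exec(open('look.py').read())
w=np.isfinite(z)&(abs(P[:,:,0]-.51)<.1)&(P[:,:,1]<-.2)&(P[:,:,1]>-.48)
mk=w&(S>110)&(H<25)&(z>.056)&(z<.068); print('handle',rect(P[big(mk)]))
mk=w&(V<95)&(S<110)&(z<.012); print('blade',rect(P[big(mk)]))
E
python3 l1.py
```

```text
clock: 1.3
tcp_pos: [0.514, -0.3724, 0.2451]
ee_rot: [-2.117, -2.321, 0.001]
wrist_force: [-0.2, -0.7, 0.3]
opening: 0.0853
finger_force: 0.0
1.3 [ 0.514  -0.3724  0.2451] tool x yaw 95.27 z [-0.001 -0.    -1.   ] [ 0.508 -0.298  0.374]
handle (array([ 515.6, -382.7]), 'sides 93.8@-84.1 21.1@5.9', 1834)
blade (array([ 509.1, -311.9]), 'sides 141.1@-84.6 71.4@5.4', 7104)
```

View pics/w_1.png

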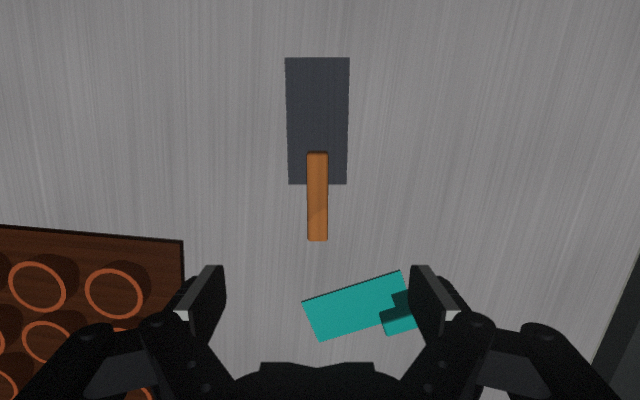

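The picture shows the wooden handle at (317,197) and the blade at (318,120), directly ahead of the jaws. The turquoise look-alike is at (355,305). The lifter's origin is at about (0.5146, -0.371) with yaw 95.5°. I'll descend and grip.

```bash
python3 -m pendant '1 .001 .0005 .05 0;1 .001 .0005 .1 0;1 .001 .0005 .14 0;1 .001 .0005 .17 0;1 .001 .0005 .19 0;1 .001 .0005 .2 0;1 .001 .0005 .2 0;-1 .001 .0005 .2 0;-1 .001 .0005 .2 0;-1 .001 .0005 .2 0;-1 .001 .0005 .2 0;-1 .001 .0005 .2 0' 120; python3 -m pendant '-1 0 0 0 0;-1 0 0 0 0;-1 0 0 0 0;-1 0 0 0 0'
```

```text
clock: 2.55
tcp_pos: [0.5156, -0.3711, 0.0464]
ee_rot: [2.112, 2.323, 0.0]
wrist_force: [-0.9, -0.3, 7.1]
opening: 0.0203
finger_force: 118.4
clock: 2.95
tcp_pos: [0.5156, -0.3711, 0.0464]
ee_rot: [2.112, 2.323, -0.0]
wrist_force: [-0.8, 0.3, 6.4]
opening: 0.0205
finger_force: 118.3
```

```bash
python3 -m pendant '-1 0 0 -.02 0;-1 0 0 -.05 0;-1 0 0 -.09 0;-1 .02 .01 -.13 .05;-1 .05 .02 -.17 .1;-1 .07 .03 -.19 .15;-1 .09 .04 -.2 .19;-1 .095 .047 -.2 .211;-1 .095 .047 -.2 .211;-1 .095 .047 -.2 .211;-1 .095 .047 -.2 .211'
cat > l2.py <<'E'
import sys; sys.argv=['','2']
exec(open('look.py').read())
w=np.isfinite(z)&(P[:,:,1]>-.25)&(P[:,:,0]<.72)
mk=big(w&(S>110)&(H<25)&(z<.04)&(z>.02)&(P[:,:,0]<.7)); print('tile',rect(P[mk]),np.nanmedian(z[mk]))
mk=big(w&(z>.016)&(z<.034)&(P[:,:,0]>.5)&(P[:,:,0]<.7)); print('tile+slats',rect(P[mk]))
mk=big(w&(z>.004)&(z<.05)&(P[:,:,0]>.5)); print('rack all',rect(P[mk]))
E
python3 l2.py
```

```text
clock: 4.05
tcp_pos: [0.5518, -0.2727, 0.2445]
ee_rot: [-2.468, -1.942, 0.002]
wrist_force: [-0.3, -0.1, -2.7]
opening: 0.0201
finger_force: 117.8
4.05 [ 0.5518 -0.2727  0.2445] tool x yaw 76.41 z [-0.002  0.    -1.   ] [ 0.57  -0.2    0.373]
tile (array([0., 0.]), 'sides 0.0@0.0 0.0@0.0', 0) nan
tile+slats (array([ 661.4, -121. ]), 'sides 0.3@-9.6 6.6@80.4', 9)
rack all (array([ 667. , -118.4]), 'sides 10.9@-7.6 15.1@82.4', 146)
  return np.nanmean(a, axis, out=out, keepdims=keepdims)
```

View pics/w_2.png

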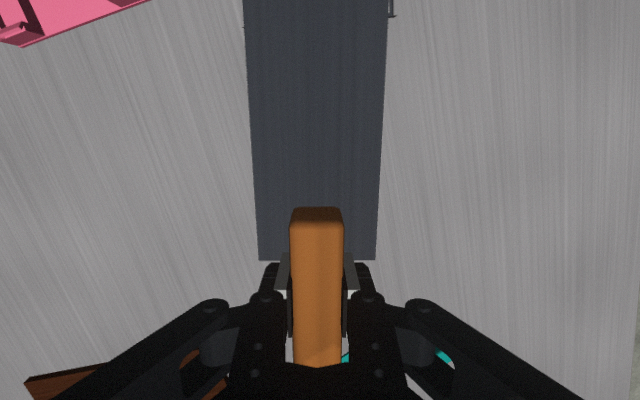

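The blade hides the rack in this view: it fills (245–390, 0–260) and only a rack corner shows at (390,10). I'll check the blade's level from depth and get the rack and tile from the scene and side views.

```bash
cat > m2.py <<'E'
from h import *
from plant import robot
D=np.load('w_2.npz');m={k:D[k] for k in ['mtx','k1','position','rotation']};P=cloud(D['d'],m)
o=robot.get_obs();Mt=R.from_rotvec(o['ee_rot']).as_matrix()
hsv=cv2.cvtColor(D['im'],cv2.COLOR_RGB2HSV)
q=P[5:250,230:400][(hsv[5:250,230:400,2]<95)&(hsv[5:250,230:400,1]<110)]; L=(q-o['tcp_pos'])@Mt; L=L[(L[:,2]>.03)&(L[:,2]<.07)]
A=np.c_[L[:,:2],np.ones(len(L))];c=np.linalg.lstsq(A,L[:,2],rcond=None)[0];print('blade top plane in tool (dz/dx,dz/dy,z0)',c.round(4),L.min(0),L.max(0))
r=cv2.minAreaRect((L[:,:2]*1000).astype(np.float32));print('blade tool rect',r)
for n in ['scene','side']:
    m=robot.camera_model(n); ds=[]
    for _ in range(5): im,d=robot.camera(n); ds.append(np.where(d>0,d,np.nan))
    np.savez(n+'1.npz',im=im,d=np.nanmedian(ds,0))
    P=cloud(np.nan_to_num(np.nanmedian(ds,0)),m);hsv=cv2.cvtColor(im,cv2.COLOR_RGB2HSV);z=P[:,:,2]
    w=np.isfinite(z)&(abs(P[:,:,0]-.61)<.13)&(abs(P[:,:,1]+.045)<.13)&(z>-.02)&(z<.04)
    red=(hsv[:,:,1]>110)&(hsv[:,:,0]<25)
    t=big(w&red&(z>.026)); print(n,'tile',rect(P[t]),np.median(z[t]).round(4))
    u=big(w&(z>.004)&(P[:,:,0]<.70)&~((P[:,:,0]>.68)&(P[:,:,1]<-.04)&red)); print(n,'rack',rect(P[u]))
    s=w&~red&(z>.016)&(z<.024)&(P[:,:,0]<.70); q=P[s]; 
    ax=np.array([np.cos(np.radians(76.5)),np.sin(np.radians(76.5))]);ay=np.array([-ax[1],ax[0]])
    for lab,k in (('slats',s),('rackall',u),('tile',t)):
        q=P[k][:,:2]; print(lab,len(q),'x pct',np.percentile(q@ax,[1,99]).round(4),'y pct',np.percentile(q@ay,[1,99]).round(4))
    # setter
    w=np.isfinite(z)&(abs(P[:,:,0]-.545)<.12)&(abs(P[:,:,1]-.357)<.12)&(hsv[:,:,1]<60)
    print('setter rim',rect(P[big(w&(z>.030)&(z<.045))]),'all',rect(P[big(w&(z>.012)&(z<.045))]))
    for zl in (.028,.033): 
        k=big(w&(z>zl)&(z<.045)); q=P[k][:,:2]; a=np.radians(100.6); ax2=np.array([np.cos(a),np.sin(a)]);ay2=np.array([-ax2[1],ax2[0]]); print(np.percentile(q@ax2,[1,99]),np.percentile(q@ay2,[1,99]))
E
python3 m2.py
```

```text
blade top plane in tool (dz/dx,dz/dy,z0) [ 0.0001 -0.0002  0.0424] [-0.00348225 -0.03490586  0.03983803] [0.12454926 0.0355041  0.04601284]
blade tool rect ((60.47538375854492, 0.2683563232421875), (70.30731964111328, 128.0495147705078), 89.85967254638672)
scene tile (array([610.4, -44.4]), 'sides 130.6@-12.9 119.6@77.1', 1629) 0.0295
scene rack (array([606.1, -38.3]), 'sides 161.9@-9.4 150.6@80.6', 2630)
slats 256 x pct [0.0265 0.1822] y pct [-0.6727 -0.5249]
rackall 2630 x pct [0.0385 0.1817] y pct [-0.6796 -0.5263]
tile 1629 x pct [0.0413 0.1583] y pct [-0.668  -0.5405]
setter rim (array([545.3, 357.8]), 'sides 147.8@-79.4 157.5@10.6', 641) all (array([545.9, 357.6]), 'sides 148.4@-78.8 157.9@11.2', 2335)
[0.17813196 0.32405926] [-0.67926566 -0.52402635]
[0.17833303 0.32404549] [-0.66798664 -0.52358643]
side tile (array([607.2, -52.7]), 'sides 124.9@-13.7 112.7@76.3', 527) 0.0303
side rack (array([603.8, -40.8]), 'sides 160.3@-9.5 150.5@80.5', 986)
slats 116 x pct [0.0251 0.1708] y pct [-0.6702 -0.5228]
rackall 986 x pct [0.025  0.1636] y pct [-0.6763 -0.5186]
tile 527 x pct [0.0369 0.144 ] y pct [-0.6641 -0.5403]
setter rim (array([486.7, 354.1]), 'sides 76.8@-11.3 160.9@78.7', 64) all (array([541.6, 355.6]), 'sides 152.6@-78.2 157.3@11.8', 489)
[0.17773209 0.32523532] [-0.67620786 -0.52045593]
[0.1816156  0.30294106] [-0.67644694 -0.66712925]m2.py:12: RuntimeWarning: All-NaN slice encountered
  np.savez(n+'1.npz',im=im,d=np.nanmedian(ds,0))
m2.py:13: RuntimeWarning: All-NaN slice encountered
  P=cloud(np.nan_to_num(np.nanmedian(ds,0)),m);hsv=cv2.cvtColor(im,cv2.COLOR_RGB2HSV);z=P[:,:,2]
```

The blade is level in the grip: its underside is 46.4 mm below the TCP and its y offset is 0.3 mm. The measured sizes match the given ones:

| Part | Centre | Yaw |
|---|---|---|
| Rack | (0.6055, -0.039) | 80.5° |
| Tile | (0.610, -0.045) | 77° |
| Setter | (0.545, 0.358) | 100.6–101° |

I'll line up at yaw 79° and go down to channel height.

```bash
python3 -m pendant '-1 0 .0106 .03 -.029;-1 0 .0106 .07 -.029;-1 0 .0106 .11 -.029;-1 0 .0106 .14 -.029;-1 0 .0106 .165 -.029;-1 0 .0106 .18 -.029;-1 0 .0106 .187 -.029;-1 0 .0106 .187 -.029;-1 0 .0106 .187 -.029;-1 0 .0106 .187 -.029'
python3 - <<'E'
from h import *
from plant import robot
o=robot.get_obs();M=R.from_rotvec(o['ee_rot']).as_matrix();print(np.degrees(np.arctan2(M[1,0],M[0,0])),o['tcp_pos'],M[:,2], (np.array([.5921,-.121,.0575])-o['tcp_pos'])@M)
im,d=robot.camera('side'); cv2.imwrite('pics/s3.png',cv2.resize(im[150:290,270:430,::-1],(640,560),interpolation=3))
E
```

```text
clock: 5.6
tcp_pos: [0.5642, -0.2745, 0.0598]
ee_rot: [2.421, 1.998, 0.002]
wrist_force: [-0.6, -0.4, -2.1]
opening: 0.0202
finger_force: 117.8
79.06491987436345 [ 0.56417413 -0.27450702  0.05979069] [ 0.00237159 -0.00104081 -0.99999665] [ 0.15601848 -0.00170651  0.00219714]
```

View pics/s3.png

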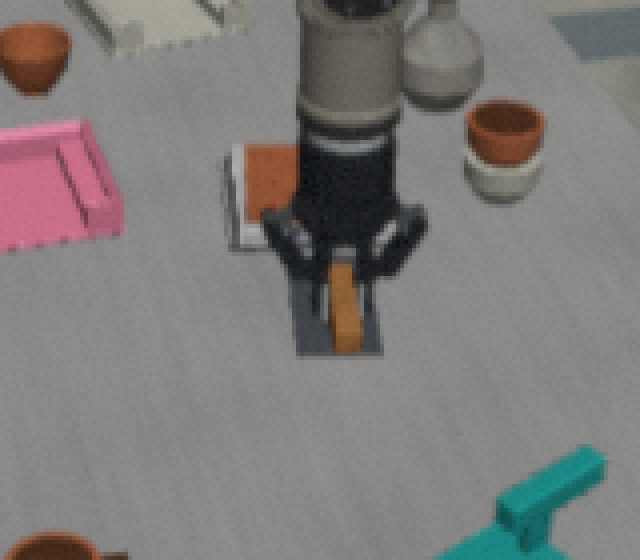

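The lifter is level at channel height behind the rack (handle at (345,305), tile at (270,190)), and the cups and flask are well clear. I'll insert the blade now.

```bash
python3 -m pendant '-1 0 -.0017 .002 0;-1 0 -.0017 .002 0;-1 .02 -.0017 .002 0;-1 .04 -.0017 .002 0;-1 .06 -.0017 .002 0;-1 .075 -.0017 .002 0;-1 .075 -.0017 .002 0'; python3 -m pendant '-1 .02 0 0 0;-1 .04 0 0 0;-1 .06 0 0 0;-1 .075 0 0 0;-1 .081 0 0 0;-1 .081 0 0 0'
```

```text
clock: 6.35
tcp_pos: [0.5766, -0.197, 0.0565]
ee_rot: [-2.418, -2.004, -0.002]
wrist_force: [-0.0, 0.5, -2.6]
opening: 0.0202
finger_force: 117.8
clock: 6.95
tcp_pos: [0.5912, -0.1203, 0.0563]
ee_rot: [2.422, 2.001, -0.0]
wrist_force: [-0.1, -0.8, -2.3]
opening: 0.0201
finger_force: 117.8
```

```bash
python3 -m pendant '-1 0 0 -.004 0;-1 0 0 -.006 0;-1 0 0 -.008 0;-1 0 0 -.01 0;-1 0 0 -.012 0;-1 0 0 -.015 0;-1 0 0 -.019 0;-1 0 0 -.023 0;-1 0 0 -.023 0;-1 0 0 -.023 0;-1 0 0 -.023 0;-1 0 0 -.023 0'; python3 -m pendant '-1 0 0 -.01 0;-1 0 0 -.03 0;-1 0 0 -.05 0;-1 0 0 -.07 0;-1 0 0 -.085 0;-1 0 0 -.09 0;-1 0 0 -.09 0;-1 0 0 -.09 0'
cat > l4.py <<'E'
import sys; sys.argv=['','4']
exec(open('look.py').read())
L=(P-o['tcp_pos'])@M
red=(S>110)&(H<25)&np.isfinite(z)
mk=big(red&(L[:,:,0]>.008)&(abs(L[:,:,1])<.09)&(L[:,:,2]>.025)&(L[:,:,2]<.045))
q=L[mk]; print('tile in tool',rect(q),np.percentile(q,[1,50,99],axis=0).round(4))
A=np.c_[q[:,:2],np.ones(len(q))];print(np.linalg.lstsq(A,q[:,2],rcond=None)[0].round(4))
u,v=np.where(mk); print(v.min(),v.max(),u.min(),u.max())
E
python3 l4.py
```

```text
clock: 8.15
tcp_pos: [0.5909, -0.1205, 0.0791]
ee_rot: [-2.423, -2.0, 0.0]
wrist_force: [-0.1, 0.1, -5.6]
opening: 0.0203
finger_force: 117.5
clock: 8.95
tcp_pos: [0.5904, -0.1206, 0.1685]
ee_rot: [-2.422, -1.999, 0.002]
wrist_force: [0.0, -1.1, -5.3]
opening: 0.0201
finger_force: 118.0
8.95 [ 0.5904 -0.1206  0.1685] tool x yaw 79.07 z [-0.001  0.    -1.   ] [ 0.605 -0.047  0.297]
tile in tool (array([70.6,  3.2]), 'sides 130.1@-88.2 110.8@1.8', 56787) [[ 0.021  -0.0601  0.0288]
 [ 0.0791  0.0038  0.0319]
 [ 0.1227  0.0665  0.034 ]]
[ 0.0006 -0.0002  0.0317]
183 469 0 222
```

View pics/w_4.png

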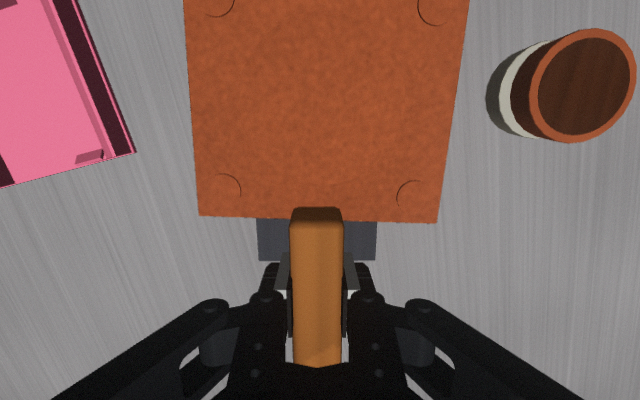

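The tile lies level on the blade, rear edge at row ~218 and columns 190–465. Next I'll fit its edges in the tool frame and work out the setter move.

```bash
cat > fit.py <<'E'
from h import *
def tile_in_tool(f,tcp,M):
    D=np.load(f);m={k:D[k] for k in ['mtx','k1','position','rotation']};P=cloud(D['d'],m);hsv=cv2.cvtColor(D['im'],cv2.COLOR_RGB2HSV)
    L=(P-tcp)@M
    mk=(hsv[:,:,1]>110)&(hsv[:,:,0]<25)&np.isfinite(L[:,:,2])&(L[:,:,0]>.008)&(abs(L[:,:,1])<.09)&(L[:,:,2]>.025)&(L[:,:,2]<.045)
    mk=big(mk); q=L[mk]
    def edge(a,b,lo,hi,fn):   # extreme of b as a function of a
        bins=np.arange(lo,hi,.003); pts=[(c+.0015,fn(q[(q[:,a]>=c)&(q[:,a]<c+.003),b])) for c in bins]
        pts=np.array(pts); p=np.polyfit(pts[:,0],pts[:,1],1); r=pts[:,1]-np.polyval(p,pts[:,0]); k=abs(r)<.0015
        return np.polyfit(pts[k,0],pts[k,1],1),r[k].std()
    lo=lambda v:np.percentile(v,.5); hi=lambda v:np.percentile(v,99.5)
    l,e1=edge(0,1,.03,.115,lo); r,e2=edge(0,1,.03,.115,hi)
    ra,e3=edge(1,0,-.055,-.02,lo); rb,e4=edge(1,0,.025,.06,lo)
    print('left',l,e1,'right',r,e2,'rear',ra,e3,rb,e4)
    return l,r,ra,rb
E
cat > f1.py <<'E'
from fit import *
from plant import robot
o=robot.get_obs();M=R.from_rotvec(o['ee_rot']).as_matrix()
tile_in_tool('w_4.npz',o['tcp_pos'],M); print(o['tcp_pos'],(M.T)[0])
E
python3 f1.py
```

```text
left [ 0.03219229 -0.06288468] 0.00015180306973563792 right [0.03370547 0.06465839] 0.0001226612778689412 rear [-0.05471018  0.01929148] 0.00019277328355267332 [-0.02240857  0.01951287] 0.0001434441093832693
[ 0.59026591 -0.12051177  0.1681984 ] [ 1.89459929e-01  9.81888440e-01 -1.60116469e-04]
```

```bash
python3 -m pendant '-1 .003 .001 -.01 0;-1 .01 .003 -.025 0;-1 .03 .008 -.045 0;-1 .06 .015 -.065 0;-1 .09 .023 -.08 0;-1 .12 .031 -.09 0;-1 .15 .039 -.092 0;-1 .178 .045 -.092 0;-1 .2 .05 -.092 0;-1 .212 .054 -.092 0;-1 .217 .055 -.092 0;-1 .217 .055 -.092 0' && python3 -m pendant '-1 .003 .001 0 -.005;-1 .012 .003 0 -.015;-1 .03 .008 0 -.035;-1 .06 .015 0 -.07;-1 .09 .023 0 -.11;-1 .12 .031 0 -.15;-1 .15 .039 0 -.19;-1 .178 .045 0 -.22;-1 .2 .05 0 -.245;-1 .212 .054 0 -.258;-1 .217 .055 0 -.264;-1 .217 .055 0 -.264' && python3 -m pendant '-1 0 0 0 0;-1 0 0 0 0' 
cat > l5.py <<'E'
import sys; sys.argv=['','5']
exec(open('look.py').read())
from fit import tile_in_tool
tile_in_tool('w_5.npz',o['tcp_pos'],M)
w=np.isfinite(z)&(abs(P[:,:,0]-.545)<.13)&(abs(P[:,:,1]-.357)<.13)&(S<60)&(V>90)
for lo in (.010,.022,.030): print('setter z>',lo,rect(P[big(w&(z>lo)&(z<.045))]))
E
python3 l5.py
```

```text
clock: 10.2
tcp_pos: [0.6861, 0.0819, 0.261]
ee_rot: [-2.422, -2.0, 0.001]
wrist_force: [-0.5, -0.7, -4.7]
opening: 0.0203
finger_force: 117.9
clock: 11.4
tcp_pos: [0.781, 0.2864, 0.2606]
ee_rot: [-1.956, -2.457, -0.0]
wrist_force: [0.3, -0.7, -4.2]
opening: 0.0204
finger_force: 117.9
clock: 11.6
tcp_pos: [0.7816, 0.2834, 0.2616]
ee_rot: [1.961, 2.454, -0.001]
wrist_force: [-0.1, -0.4, -5.6]
opening: 0.0205
finger_force: 117.9
11.6 [0.7816 0.2834 0.2616] tool x yaw 102.75 z [ 0.    -0.001 -1.   ] [0.765 0.357 0.39 ]
left [ 0.0313325  -0.06328118] 0.00010390565950959655 right [0.03801182 0.06381331] 0.00010705298778008316 rear [-0.05073269  0.01913324] 0.00017295367463871097 [-0.01806666  0.01899362] 0.00016908626918895735
setter z> 0.01 (array([485.1, 339.8]), 'sides 134.1@-79.1 35.1@10.9', 4507)
setter z> 0.022 (array([485.2, 339.6]), 'sides 133.7@-79.1 35.1@10.9', 3091)
setter z> 0.03 (array([478.2, 335.9]), 'sides 132.1@-71.5 32.1@18.5', 1678)
```

View pics/w_5.png

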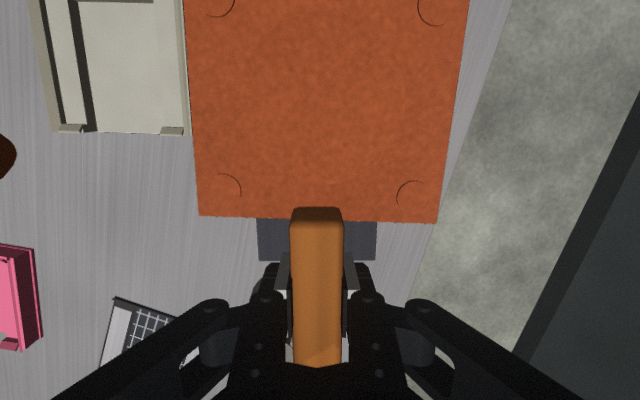

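The setter shows at (35–190, 0–133), its gap end at row ~130, and the tile has not shifted on the blade. I'll fit the setter's outer edges.

```bash
cat > f2.py <<'E'
from h import *
D=np.load('w_5.npz');m={k:D[k] for k in ['mtx','k1','position','rotation']};P=cloud(D['d'],m);hsv=cv2.cvtColor(D['im'],cv2.COLOR_RGB2HSV)
a=np.radians(100.9);ux=np.array([np.cos(a),np.sin(a)]);uy=np.array([-ux[1],ux[0]])
c0=np.array([.5453,.3577])
z=P[:,:,2];X=(P[:,:,:2]-c0)@ux;Y=(P[:,:,:2]-c0)@uy
w=np.isfinite(z)&(abs(X)<.11)&(abs(Y)<.11)&(hsv[:,:,1]<60)
def edge(k,A,B,lo,hi,pc,n):
    pts=[]
    for c in np.arange(lo,hi,.003):
        b=B[k&(A>=c)&(A<c+.003)]
        if len(b)>8: pts.append((c+.0015,np.percentile(b,pc)))
    p=np.array(pts)
    if len(p)<4: print(n,'few');return
    f=np.polyfit(p[:,0],p[:,1],1);r=p[:,1]-np.polyval(f,p[:,0]);g=abs(r)<.002;f=np.polyfit(p[g,0],p[g,1],1)
    print(n,'slope deg %.2f offset mm %.1f'%(np.degrees(f[0]),f[1]*1000),'n',g.sum(),'range',p[g,0].min().round(3),p[g,0].max().round(3),'sd',r[g].std().round(4))
hi=w&(z>.0295)&(z<.045); allw=w&(z>.004)&(z<.045)
edge(hi,X,Y,-.065,.06,99.5,'left outer rim (80)')
edge(hi&(Y>0),X,Y,-.065,.06,.5,'left inner rim (69..72)')
edge(hi&(Y<0),X,Y,-.065,.06,.5,'right outer (-80)')
edge(hi,Y,X,.045,.08,.5,'-x end left (-74)')
edge(hi,Y,X,-.08,-.045,.5,'-x end right (-74)')
edge(allw,Y,X,-.04,.08,.5,'-x base')
edge(allw,X,Y,-.065,.06,99.5,'left all')
E
python3 f2.py
```

```text
left outer rim (80) slope deg -5.89 offset mm 75.1 n 7 range -0.036 -0.015 sd 0.0007
left inner rim (69..72) slope deg -0.05 offset mm 69.1 n 35 range -0.06 0.057 sd 0.0009
right outer (-80) slope deg -0.20 offset mm -77.4 n 42 range -0.064 0.06 sd 0.0003
-x end left (-74) slope deg 2.13 offset mm -74.4 n 8 range 0.046 0.071 sd 0.0011
-x end right (-74) slope deg -1.89 offset mm -74.9 n 12 range -0.078 -0.045 sd 0.0006
-x base slope deg -4.85 offset mm -68.6 n 15 range -0.036 0.064 sd 0.001
left all slope deg -0.13 offset mm 76.8 n 41 range -0.064 0.057 sd 0.0005
```

Everything is consistent: setter centre (0.5453, 0.3577), yaw ~100.8°, which calls for TCP (0.5597, 0.2802) at yaw 102.75°. I'll go over it and then down to a hover.

```bash
python3 -m pendant '-1 .001 -.005 0 0;-1 .004 -.018 0 0;-1 .01 -.042 0 0;-1 .016 -.072 0 0;-1 .022 -.104 0 0;-1 .028 -.136 0 0;-1 .034 -.166 0 0;-1 .04 -.19 0 0;-1 .044 -.207 0 0;-1 .046 -.215 0 0;-1 .046 -.217 0 0;-1 .046 -.217 0 0' && python3 -m pendant '-1 0 0 .01 0;-1 0 0 .025 0;-1 0 0 .045 0;-1 0 0 .07 0;-1 0 0 .095 0;-1 0 0 .12 0;-1 0 0 .14 0;-1 0 0 .153 0;-1 0 0 .158 0;-1 0 0 .16 0;-1 0 0 .16 0;-1 0 0 .16 0'
cat > l6.py <<'E'
import sys
exec(open('look.py').read())
from fit import tile_in_tool
l,r,ra,rb=tile_in_tool('w_%s.npz'%sys.argv[1],o['tcp_pos'],M)
print('to go in tool axes',(np.array([.5597,.2802,.0644])-o['tcp_pos'])@M)
c=o['tcp_pos']+M@np.array([.0788,.0031,.0424]);print('tile est',c,'seat err xy',c[:2]-[.5453,.3577])
E
python3 l6.py 6
```

```text
clock: 12.85
tcp_pos: [0.5602, 0.281, 0.2617]
ee_rot: [1.96, 2.454, 0.001]
wrist_force: [-0.4, -0.3, -5.9]
opening: 0.0199
finger_force: 118.1
clock: 14.05
tcp_pos: [0.5602, 0.2818, 0.1023]
ee_rot: [1.959, 2.455, 0.003]
wrist_force: [-0.1, 0.4, -4.3]
opening: 0.0205
finger_force: 117.9
14.05 [0.5602 0.2818 0.1023] tool x yaw 102.83 z [ 0.002  0.001 -1.   ] [0.544 0.355 0.231]
left [ 0.03873609 -0.06322276] 0.00014615646509375928 right [0.04156127 0.06422555] 0.00012635800572206602 rear [-0.05136826  0.0194507 ] 0.0001749147449838162 [-0.02606899  0.01923726] 0.00021558319177445044
to go in tool axes [-0.00147339 -0.00092435  0.03794159]
tile est [0.54580647 0.35936699 0.05998996] seat err xy [0.00050647 0.00166699]
```

View pics/w_6.png

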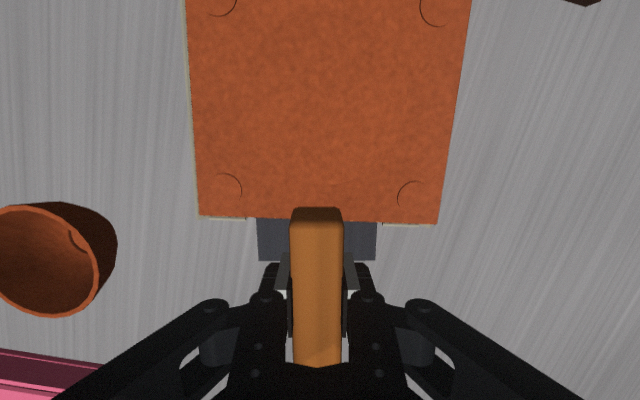

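Thin slivers of the setter rim show around the tile (left at columns 186–197, rear at rows 218–224), which matches a centred pocket. Now I'll lower slowly.

```bash
python3 -m pendant '-1 -.0015 -.001 .004 0;-1 -.0015 -.001 .009 0;-1 -.0015 -.001 .014 0;-1 -.0015 -.001 .019 0;-1 -.0015 -.001 .023 0;-1 -.0015 -.001 .026 0;-1 -.0015 -.001 .028 0;-1 -.0015 -.001 .03 0;-1 -.0015 -.001 .032 0;-1 -.0015 -.001 .033 0;-1 -.0015 -.001 .033 0' && python3 l6.py 7
```

```text
clock: 15.2
tcp_pos: [0.5589, 0.2796, 0.0682]
ee_rot: [-1.959, -2.456, 0.0]
wrist_force: [0.3, 0.1, -5.3]
opening: 0.0203
finger_force: 118.0
15.2 [0.5589 0.2796 0.0682] tool x yaw 102.83 z [-0. -0. -1.] [0.542 0.353 0.197]
left [ 0.0423596  -0.06375202] 0.00018628165874942182 right [0.04127391 0.0645909 ] 0.00013869628338513746 rear [-0.02640005  0.02012791] 0.00024251363565966258 [-0.05065322  0.02004243] 0.0003000253251815914
to go in tool axes [0.00036932 0.00094466 0.00378653]
tile est [0.54437873 0.35714704 0.02578097] seat err xy [-0.00092127 -0.00055296]
```

```bash
python3 -m pendant '-1 0 .0005 .001 0;-1 0 .0005 .002 0;-1 0 .0005 .003 0;-1 0 .0005 .004 0;-1 0 .0005 .005 0;-1 0 .0005 .006 0;-1 0 .0005 .007 0;-1 0 .0005 .008 0;-1 0 .0005 .009 0;-1 0 .0005 .01 0;-1 0 .0005 .01 0;-1 0 .0005 .01 0' && python3 l6.py 8
```

```text
clock: 16.45
tcp_pos: [0.5594, 0.2798, 0.0583]
ee_rot: [-1.959, -2.456, 0.0]
wrist_force: [-0.7, -0.1, -2.3]
opening: 0.0204
finger_force: 118.2
16.45 [0.5594 0.2798 0.0583] tool x yaw 102.83 z [-0.  0. -1.] [0.543 0.353 0.187]
left [ 0.03919721 -0.06355485] 0.00016577182289354285 right [0.04038336 0.06515386] 0.00035008577451175213 rear [-0.05674639  0.01891707] 0.00031838640295774376 [0.03056191 0.01543912] 0.0005695010619844504
to go in tool axes [ 0.00031632  0.00040488 -0.00613966]
tile est [0.54489222 0.357322   0.01586159] seat err xy [-0.00040778 -0.000378  ]
```

View pics/w_8.png

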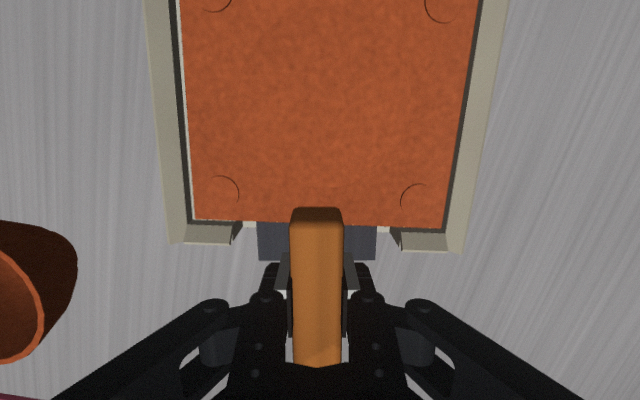

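The tile is down in the pocket (edges at columns 190–445, rear at row ~222) with even gaps to the rim, and the blade is centred in the gap (257–377). The wrist now carries only the lifter. I'll draw it out along the setter's -x.

```bash
python3 -m pendant '-1 -.004 0 0 0;-1 -.012 0 0 0;-1 -.025 -.001 0 0;-1 -.042 -.0015 0 0;-1 -.06 -.002 0 0;-1 -.08 -.003 0 0;-1 -.1 -.0035 0 0;-1 -.12 -.004 0 0;-1 -.14 -.005 0 0;-1 -.155 -.0055 0 0;-1 -.165 -.006 0 0;-1 -.165 -.006 0 0' && python3 - <<'E'
from plant import robot
o=robot.get_obs();print(o['clock'],o['tcp_pos'],o['wrist_force'])
E
```

```text
clock: 17.7
tcp_pos: [0.5906, 0.1151, 0.0582]
ee_rot: [1.963, 2.452, -0.001]
wrist_force: [-0.2, 0.3, -3.3]
opening: 0.0205
finger_force: 118.2
17.7 [0.5905783  0.11505022 0.05819766] [-0.18822164  0.33289574 -3.27349544]
```

```bash
python3 - <<'E'
from h import *
from plant import robot
o=robot.get_obs();M=R.from_rotvec(o['ee_rot']).as_matrix();t=o['tcp_pos']
D=np.load('scene1.npz');P=cloud(np.nan_to_num(D['d']),robot.camera_model('scene'))
L=(P-t)@M; k=np.isfinite(P[:,:,2])&(P[:,:,2]>.008)&(P[:,:,2]<.12)&(L[:,:,0]>-.11)&(L[:,:,0]<.18)&(abs(L[:,:,1])<.12)
q=L[k]; H,xe,ye=np.histogram2d(q[:,0],q[:,1],bins=[np.arange(-.11,.19,.02),np.arange(-.12,.13,.02)]);print(xe.round(2),ye.round(2));print(H.astype(int))
E
```

```text
[-0.11 -0.09 -0.07 -0.05 -0.03 -0.01  0.01  0.03  0.05  0.07  0.09  0.11
  0.13  0.15  0.17] [-0.12 -0.1  -0.08 -0.06 -0.04 -0.02  0.    0.02  0.04  0.06  0.08  0.1
  0.12]
[[ 0  1  6 35 48 41 20  0 16 17  0  0]
 [ 0  0  6 42 38  0  0  0  0  0  0  0]
 [ 0  0  3 28 13  0  0  0  0  0  0  0]
 [ 0  0  0  0  0  0  0  0  0  0  0  0]
 [ 0  0  0  0  0  0  0  0  0  0  0  0]
 [ 0  0  0  0  0  0  0  0  0  0  0  0]
 [ 0  0  0  0  0  0  0  0  0  0  0  0]
 [ 0  0  0  0  0  0  0  0  0  0  0  0]
 [ 0  0  0  0  0  0  0  0  0  0  0  0]
 [ 0  0  0  0  0  0  0  0  0  0  0  0]
 [ 0  0  0  0  0  0  0  0  0  0  0  0]
 [ 0  0  0  0  0  0  0  0  0  0  0  0]
 [ 0  0  0  0  0  0  0  0  0  0  0  0]
 [ 0  0  0  0  0  0  0  0  0  0  0  0]]
```

The footprint is clear, so I'll lay the lifter down here: 12 mm down, gently, then release and check.

```bash
python3 -m pendant '-1 0 0 .003 0;-1 0 0 .006 0;-1 0 0 .008 0;-1 0 0 .0095 0;-1 0 0 .0105 0;-1 0 0 .0115 0;-1 0 0 .012 0;-1 0 0 .0125 0;-1 0 0 .0125 0;-1 0 0 .0125 0'
```

```text
clock: 18.7
tcp_pos: [0.5902, 0.1177, 0.0464]
ee_rot: [1.959, 2.456, 0.0]
wrist_force: [-3.8, -0.4, 5.7]
opening: 0.0202
finger_force: 119.7
```

Contact is light (about +8 N relative to carrying), at the same TCP height as the original grasp. I'll open, retreat up and back, and inspect.

```bash
python3 -m pendant '0 0 0 0 0;1 0 0 0 0;1 0 0 0 0;1 0 0 0 0;1 0 0 0 0;1 0 0 -.01 0;1 0 0 -.03 0;1 0 0 -.06 0;1 0 0 -.1 0;1 0 0 -.15 0;1 0 0 -.2 0;1 0 0 -.2 0' 20 && cat > l9.py <<'E'
import sys; sys.argv=['','9']
exec(open('look.py').read())
w=np.isfinite(z)
t=big(w&(S>110)&(H<25)&(z>.026)&(z<.042)&(abs(P[:,:,0]-.545)<.09)&(abs(P[:,:,1]-.358)<.09));print('tile',rect(P[t]),np.median(z[t]))
q=P[t];print('tilt',np.linalg.lstsq(np.c_[q[:,:2]-q[:,:2].mean(0),np.ones(len(q))],q[:,2],rcond=None)[0])
b=big(w&(V<95)&(S<110)&(z<.012)&(P[:,:,1]<.27)&(abs(P[:,:,0]-.58)<.08));print('blade',rect(P[b]));q=P[b];print(np.linalg.lstsq(np.c_[q[:,:2]-q[:,:2].mean(0),np.ones(len(q))],q[:,2],rcond=None)[0])
s=big(w&(S<60)&(V>90)&(z>.03)&(z<.045)&(abs(P[:,:,0]-.545)<.12)&(abs(P[:,:,1]-.358)<.12));print('setter',rect(P[s]))
E
python3 l9.py
```

```text
clock: 19.9
tcp_pos: [0.5939, 0.1194, 0.2545]
ee_rot: [1.954, 2.449, 0.017]
wrist_force: [-0.5, 0.7, 0.3]
opening: 0.0853
finger_force: 0.0
19.9 [0.5939 0.1194 0.2545] tool x yaw 102.84 z [ 0.013  0.003 -1.   ] [0.576 0.192 0.383]
tile (array([609.5, 308. ]), 'sides 1.3@-82.1 19.3@7.9', 30) 0.029155981246046486
tilt [ 0.64018249 -3.00584207  0.02910717]
blade (array([576.5, 174.8]), 'sides 141.4@-76.9 70.5@13.1', 6683)
[0.00124128 0.00204745 0.00415386]
setter (array([617.4, 303.3]), 'sides 12.9@-79.3 32.8@10.7', 382)
```

View pics/w_9.png

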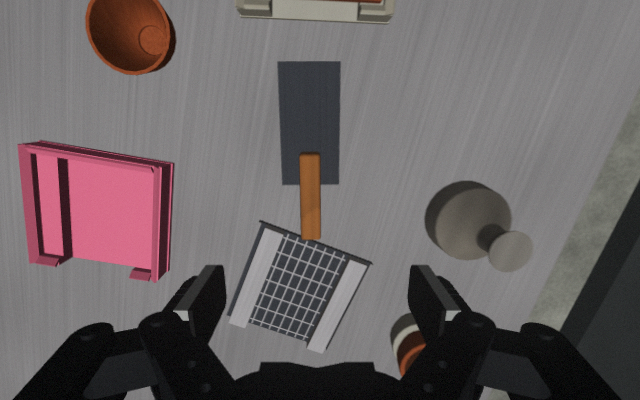

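The lifter lies flat (blade at columns 278–340, rows 62–185) and its handle end is clear of the rack in height and distance. The setter is cut off at the top edge, so I'll move forward to check the tile.

```bash
python3 -m pendant '1 .05 0 0 0;1 .09 0 0 0;1 .13 0 0 0;1 .15 0 0 0;1 .15 0 0 0;1 .15 0 0 0;1 .15 0 0 0' && sed -i "s/'9'/'10'/" l9.py && python3 l9.py
```

```text
clock: 20.65
tcp_pos: [0.5573, 0.2619, 0.2451]
ee_rot: [1.962, 2.453, -0.003]
wrist_force: [0.7, -0.4, -0.7]
opening: 0.0856
finger_force: 0.0
20.65 [0.5573 0.2619 0.2451] tool x yaw 102.71 z [-0.001 -0.002 -1.   ] [0.541 0.335 0.374]
tile (array([545.8, 357.3]), 'sides 119.5@-79.6 129.5@10.4', 15671) 0.03274932153425686
tilt [ 0.00074239 -0.0012668   0.03288607]
blade (array([576.9, 176.3]), 'sides 140.8@-76.7 71.6@13.3', 5302)
[ 0.00122424 -0.00015751  0.00401788]
setter (array([544.5, 358. ]), 'sides 146.6@-79.5 157.4@10.5', 5152)
```

The tile is within about 1.5 mm of the seat, square within about 0.1° and level. The lifter is flat and clear, so I'll hand in.

```bash
python3 -c "
from plant import robot
print(robot.finish_job())"
```

```text
the job is handed in; nothing more can be done
None
```

The job is handed in at about 21 s: the last check showed the tile flat and square in the setter pocket within about 1.5 mm of the seat, and the lifter flat on the table clear of rack and setter; the judge's verdict was not shown.

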